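Tap the locking wedge of a screen clamp tight

ROBOT

A 6-joint arm with a two-finger parallel gripper is mounted at the origin on the work surface. World frame = base frame: x ahead of the robot, y to its left, z up, the work surface at z = 0. Lengths are in m, angles in rad, forces in N, time in s.
With the tool pointing down it reaches from about 0.225 to 0.875 m from the base axis. Payload 3.4 kg.
Tool frame: the origin (TCP) lies at the very end of the fingers, on their centre line; the grasp point (between the pads) lies 19 mm behind it; z points along the fingers, y is the direction in which the jaws open and shut (so a half turn about z gives the same grasp; the last joint's range is limited). The gripper opens to 85 mm and grips with 20 to 120 N. Pads are 22 mm wide; open, the fingers measure 114 mm over their backs; the gripper's body (76 mm by 85 mm) begins 54 mm behind the grasp point. The pads swing forward as they close: fully open they stand 13 mm farther back than shut.
Start: joints at [-1.425, 0.276, 1.505, -0, 1.361, -0.121], TCP at [0.152, -0.555, 0.231] pointing down, gripper open.
Joint ranges: [-2.89, 2.89], [-0.75, 2.08], [0.22, 2.7], [-1.18, 4.32], [0.11, 2.71], [-2.7, 2.7]. Speed limits (rad/s): [2.57, 2.57, 3.14, 3.14, 3.14, 3.14].

INTERFACE

Orientations are given as a unit quaternion [w, x, y, z].
In Python, from rig import telemetry, imaging, manip, finder gives the robot as it stands.
- The arm moves only by the tool arm_command, never from a script. Its argument "steps" is a list of rows, each a list of 3 entries, a list of its own where there are three numbers: the turn, a rotation vector about the world's x, y, z in rad, then the shift along the world's x, y, z in mm, then the closure in counts, from 0 (fully open) to 255 (shut). In form: [[[rx, ry, rz], [dx, dy, dz], grip], ...]. A call has 1 to 20 rows; each row shifts and turns the commanded pose from where the row before left it; what a row does not reach is not made up. A row lasts 1/8 s, in which the tool goes at most 62.5 mm and 10.7 degrees, less where a joint would pass 70% of its speed; a pose out of reach is approached as far as the arm can. A call is refused whole if a number of a shift passes 62.5 or a number of a turn 0.188, either way. A call with a gripper value outside its range is refused whole. The fingers move at their own pace and stop on an object; "newtons" is the grip in N (left out, the last holds). Time passes only in rows, so rows that do not move let the fingers close. It gives the time, the measured TCP pose, the force and the opening at its end, in the units of the state.
- telemetry.get_state(): the state, without advancing time (a new reading comes with each control period).
- imaging.get_image(name): name is "side" or "top"; returns the picture (420x560x3 uint8, blue, green, red); there is no depth.
- imaging.camera_params(name): a dict with "intrinsics" (3x3 intrinsics, pixels), "R" (3x3) and "t" (3): a world point X has camera coordinates R X + t. Camera axes: x right, y down, z forward; pixel columns grow to the right and rows downward; lengths in m; the calibration is good to about 2 mm. A picture is of the moment at which its call begins. camera_params takes no time and is no camera call.
- manip.sign_off(): hands the job in, once; it reports no verdict.
Trained networks look in the newest picture that a camera, given by its name, has taken for a name from the list of things; names that differ only in an ending like _2 or _b are one class to them, and where a whole thing is asked for, a point or a joint stands for the part that bears it (a point fixed in the world has none). Each returns a list of dicts, best first, with "score" (0 to 1); they miss things now and then, are a little off and sometimes report something else, mostly with a low value. They report only what shows in the picture. A call takes as long as a camera call. They do not tell look-alikes from the thing itself.
- finder.cut_out(camera, thing): "pixels" (420x560 bool, what is visible of it) and "extent" ([left, top, width, height] in pixels, round what is visible of it).
The state is a dict: "clock": time; "qpos": joint angles; "qd": joint speeds; "effort": joint torques, N m; "position": TCP position; "ee_rot": TCP orientation; "contact_force": force on the tool from outside, world axes, zero at the start; "moment": the same for the moment, N m; "width": finger opening in m.
Only numpy, scipy, OpenCV 4.12 (cv2) and the standard library are available. Lean on these libraries where they do the work, as an engineer would, in place of code of your own. Each camera call takes 0.05 s, during which the arm holds its last target.

TASK

The screen in the clamp is loose. Pick the mallet up from its mat and, with several separate light taps on the thick end of the wedge, drive the wedge into the clamp until it stops advancing and sits tight, with the clamp bar pressed home against the screen; then lay the mallet flat back on its mat. Tap lightly (a blow above about 40 N damages the screen), never drive it home in a single stroke, touch the wedge with nothing but the mallet, and leave everything else where it stands.

Things in the scene. Friction and masses are not known exactly. Their poses are not given: they have to be found in the camera images.
- mallet_grip (a point): Where to grip the mallet: centre of its wooden handle, 55 mm from the head's axis, about 17 mm above the mat's top while it lies (handle end drooping by 2 degrees). x runs along the handle towards the head, y along the head (striking faces look to +y and -y), z up. The handle is a bar 22 mm wide (y) and 26 mm high, from x = -110 mm to the head
- mallet_head (a point): Centre of the mallet's head, 55 mm along +x from mallet_grip, same axes. The head is a steel block 36 x 44 x 36 mm high with white round faces 35 mm in diameter; the flat striking faces lie 41 mm from this point along +y and -y
- mallet: The mallet as a whole, about 0.28 kg; origin 18 mm below mallet_grip, same axes. Gripped across y with about 60 N it withstands some 20 N at a striking face before it twists in the fingers
- mat: Flat black rubber mat, 230 (x) x 150 (y) x 3 mm, fixed to the bench; origin under its centre. The mallet must end lying flat on it, its grip point within 60 mm of the mat's centre
- frame: Screen clamp fixed to the bench: base plate 8 mm thick (x -45 to 200, y -90 to 65 mm in its frame), nothing on it above 53 mm. The wedge lies near x = 17 mm, thick end over a narrow sill (8 mm high, x -17 to 29, y 65 to 150 mm), and is driven along the frame's -y between a fixed cheek (-x side) and the bar. The cheek is set anew each time: how far the wedge goes in varies by 20 mm
- bar: Dark steel clamp bar between wedge and screen; slides along the frame's x. Its origin is at x = 40 mm in the frame when slack, 43 mm when home against the screen (a hard stop). A spring holds it back with 2 N, 5 N when home. It must end home with the wedge jammed against it by more than 8 N
- wedge: Loose bright steel wedge on edge, 120 mm long, 40 mm high, 34 mm thick at one end and 14 at the other; origin under the middle of the thick end, thin end to its -y. It needs 20 to 60 mm of travel: under 3 N at first, up to 6 N while it pushes the bar, then it jams and the force climbs within millimetres. After a tap of 12 to 25 N it stays tight (self-locking)
- wedge_butt (a point): Centre of the wedge's thick-end face, the place to tap, 20 mm above the wedge's underside, 28 mm above the bench; the face (34 mm wide, 40 mm high) looks along the wedge's +y
- cup: Steel measuring mug 84 mm wide, 85 mm high; leave alone
- tin: Aluminium sample tin 60 mm wide, 75 mm high; leave alone
- jar: Amber jar 68 mm wide, 100 mm high; leave alone
- brush: Hand brush 200 mm long; leave alone
- shim: Flat steel shim 100 x 25 x 8 mm; leave alone
- sieve: Small steel sieve ring, 100 mm wide, 25 mm high; leave alone
Things that resemble listed ones, but are neither listed nor needed, are in the scene too. What is shaped like the wedge but purple or red is not meant.

How it is judged:
By the outcome, as a careful person would: the job done as asked, in the order asked, and still so for the second after the job is handed in, with the robot touching nothing.
It also fails if it takes over 61 s, if anything falls off the work surface, if the arm or the gripper's body presses on something with over 40 N, if the wrist force passes 120 N, or if a joint passes its speed limit or range.

## Working session

There is one attempt and no reset: what is moved stays moved. The work goes in short steps, Python scripts to look and compute and a tool call to move; the robot and the scene stay as the last step left them, time stands still between calls to the robot, and variables do not carry over. Pictures are saved under pics/ and viewed, and the job is handed in when it is done.

Besides the shell and the picture viewer there is one more tool, called after "Request:" by a JSON object that holds its "method" and its "body". arm_command: Moves the arm, as the interface text tells. Its arguments: {"type":"object","properties":{"steps":{"type":"array"},"newtons":{"type":"number"}},"required":["steps"]}

```bash
ls; mkdir -p pics; python3 - <<'E'
from rig import telemetry, imaging, manip, finder
import cv2
s=telemetry.get_state(); print({k:(s[k]) for k in ('clock','position','ee_rot','contact_force','width')})
for n in('side','top'):
    im=imaging.get_image(n); cv2.imwrite(f'pics/{n}0.png',im)
    p=imaging.camera_params(n); print(n,p)
E
```

```text
pics
{'clock': 0.0, 'position': array([ 0.15152324, -0.5541367 ,  0.23044813]), 'ee_rot': array([-9.04753254e-04,  9.91116313e-01,  1.32994868e-01,  1.94677562e-06]), 'contact_force': array([ 0.15211578, -0.12491816,  0.57183418]), 'width': 0.08575561659796693}
side {'intrinsics': array([[381.96586376,   0.        , 275.08548526],
       [  0.        , 381.96586376, 198.76920803],
       [  0.        ,   0.        ,   1.        ]]), 'R': array([[-0.99718931, -0.07488611,  0.00235423],
       [-0.05116198,  0.65764894, -0.7515852 ],
       [ 0.05473503, -0.74959318, -0.65963182]]), 't': array([0.54325769, 0.02809332, 1.15755658])}
top {'intrinsics': array([[524.17630472,   0.        , 278.04583504],
       [  0.        , 524.17630472, 209.71228012],
       [  0.        ,   0.        ,   1.        ]]), 'R': array([[ 0.01356015, -0.99951727,  0.02795246],
       [-0.99109065, -0.01713962, -0.13208164],
       [ 0.13249697, -0.02591238, -0.99084464]]), 't': array([0.01491829, 0.53009712, 1.26173832])}
```

View pics/side0.png

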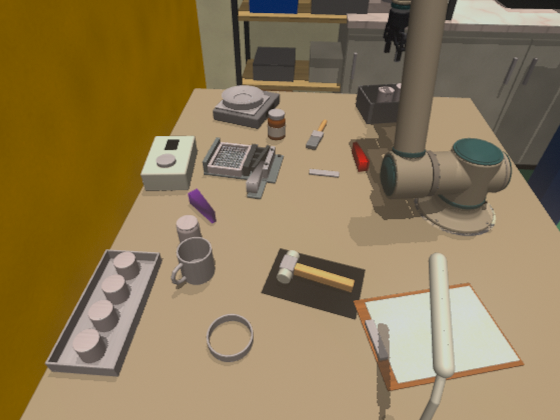

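View pics/top0.png

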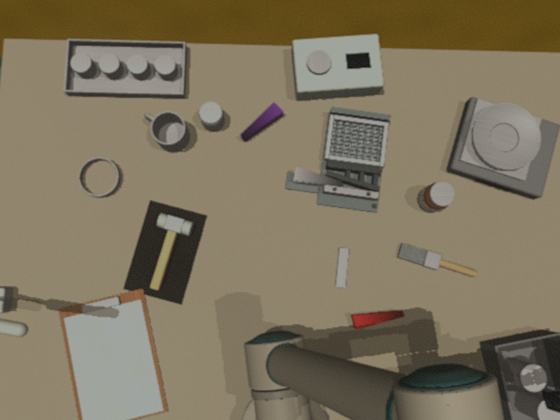

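```bash
cat > h.py <<'E'
from rig import telemetry, imaging, manip, finder
import cv2, numpy as np
P={n:imaging.camera_params(n) for n in('side','top')}
def onz(n,uv,z):
    p=P[n]; d=np.linalg.inv(p['intrinsics'])@np.array([*uv,1.]); R=p['R'];t=p['t']
    c=-R.T@t; d=R.T@d; return c+d*(z-c[2])/d[2]
def proj(n,X):
    p=P[n]; q=p['intrinsics']@(p['R']@np.asarray(X,float)+p['t']); return q[:2]/q[2]
def tri(us,ut):
    A=[]
    for n,u in(('side',us),('top',ut)):
        p=P[n]; M=p['intrinsics']@np.c_[p['R'],p['t']]
        A+= [u[0]*M[2]-M[0],u[1]*M[2]-M[1]]
    v=np.linalg.svd(np.array(A))[2][-1]; return v[:3]/v[3]
E
python3 - <<'E'
from h import *
res={}
for n in('top','side'):
    im=imaging.get_image(n)
    for th in('mallet','mallet_head','mallet_grip','wedge','wedge_butt','bar','frame','mat'):
        r=finder.cut_out(n,th)
        for k in r[:3]:
            m=k['pixels'].astype(np.uint8); ys,xs=np.nonzero(m)
            if len(xs)==0: continue
            rc=cv2.minAreaRect(np.c_[xs,ys].astype(np.float32))
            print(n,th,round(k['score'],2),k['extent'],len(xs),xs.mean().round(1),ys.mean().round(1),[np.round(v,1) for v in rc])
im=cv2.imread('pics/top0.png'); c=im[90:220,275:400]; cv2.imwrite('pics/topc.png',cv2.resize(c,None,fx=4.6,fy=4.6,interpolation=cv2.INTER_CUBIC))
im=cv2.imread('pics/side0.png'); c=im[120:230,180:310]; cv2.imwrite('pics/sidec.png',cv2.resize(c,None,fx=5,fy=5,interpolation=cv2.INTER_CUBIC))
im=cv2.imread('pics/top0.png'); c=im[190:310,115:225]; cv2.imwrite('pics/topm.png',cv2.resize(c,None,fx=5,fy=5,interpolation=cv2.INTER_CUBIC))
E
```

```text
top mallet 0.75 [153.5, 215.0, 38.8, 75.1] 1062 168.7 243.0 [array([163.3, 251.1]), array([34.5, 75.8]), np.float64(21.8)]
top mallet_head 0.63 [124.0, 200.8, 82.5, 102.8] 4474 165.0 253.5 [array([165.4, 251.7]), array([61.4, 93.7]), np.float64(15.9)]
top mallet_head 0.55 [149.3, 212.3, 41.9, 76.0] 1120 168.6 244.0 [array([165.2, 252.4]), array([34.8, 75.3]), np.float64(18.4)]
top mallet_grip 0.88 [149.9, 214.5, 40.8, 73.3] 1069 169.0 243.7 [array([172.2, 252.7]), array([34.5, 75.5]), np.float64(5.6)]
top mallet_grip 0.32 [396.9, 241.9, 80.8, 34.1] 978 430.4 258.9 [array([437.5, 260.9]), array([80.7, 16.9]), np.float64(17.4)]
top wedge 0.96 [351.1, 309.7, 55.0, 18.9] 591 375.2 317.6 [array([378.3, 318.6]), array([14.7, 52.1]), np.float64(83.7)]
top wedge 0.78 [294.7, 167.4, 51.6, 19.6] 588 314.5 178.4 [array([317.7, 180.8]), array([50.3, 15.6]), np.float64(16.7)]
top wedge 0.78 [237.9, 104.0, 43.9, 36.2] 657 262.2 121.8 [array([261.6, 123.6]), array([15.5, 49.8]), np.float64(47.1)]
top wedge_butt 0.77 [294.9, 168.9, 48.7, 19.1] 509 313.1 178.3 [array([317.2, 180.7]), array([47.1, 15.
[... 1789 characters left out ...]
 31.7] 352 255.0 178.5 [array([255.5, 176.2]), array([14.1, 34.9]), np.float64(21.8)]
side wedge_butt 0.56 [351.8, 142.8, 18.9, 31.6] 303 360.1 157.8 [array([360.2, 156.6]), array([29.7, 12.6]), np.float64(71.6)]
side wedge_butt 0.55 [188.6, 192.2, 25.2, 29.0] 420 201.4 204.0 [array([203., 205.]), array([36.8, 14.1]), np.float64(45.0)]
side bar 0.83 [243.0, 147.9, 29.4, 26.0] 481 255.5 157.1 [array([255.9, 158.6]), array([19. , 36.1]), np.float64(23.2)]
side frame 0.69 [202.5, 139.3, 77.5, 59.7] 2133 239.4 161.8 [array([243.2, 163.3]), array([72.7, 51.8]), np.float64(27.6)]
side mat 0.75 [261.6, 249.2, 105.3, 67.1] 3486 317.2 285.8 [array([315.1, 281.6]), array([98., 52.]), np.float64(14.8)]
```

View pics/topc.png

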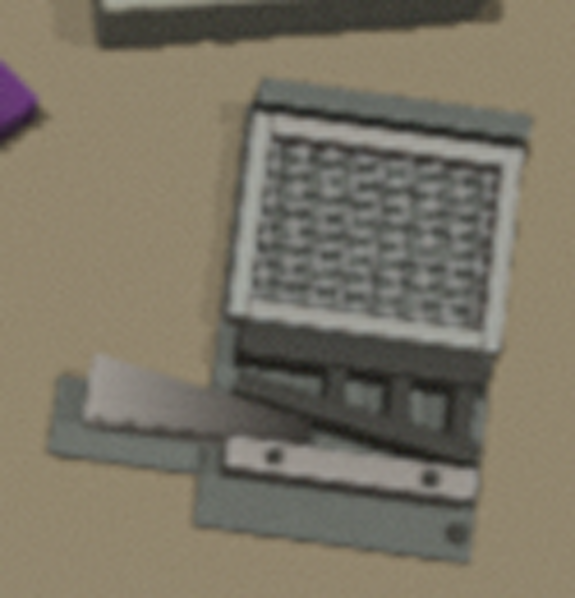

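View pics/sidec.png

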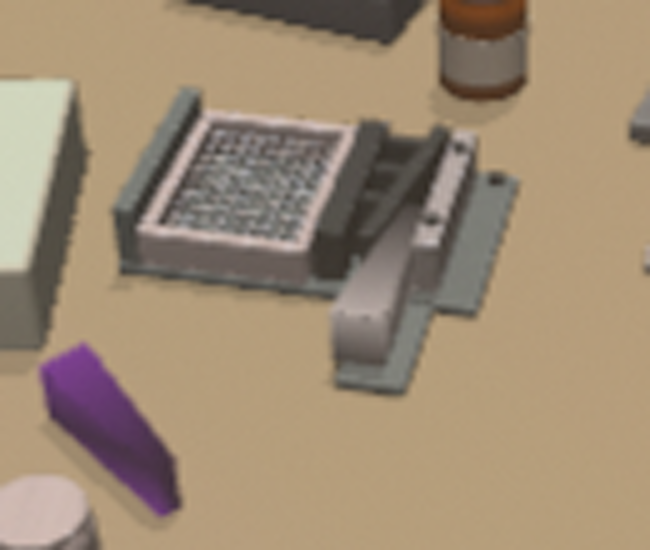

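View pics/topm.png

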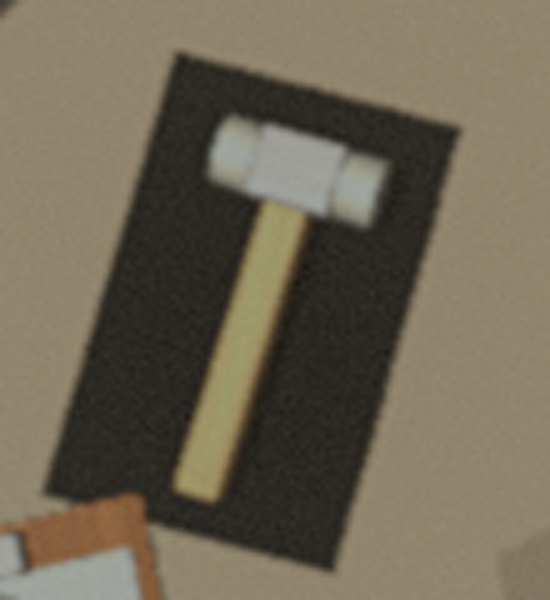

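```bash
python3 - <<'E'
from h import *
def T(x,y,z,s=5,ox=115,oy=190): return onz('top',(ox-.4+x/s,oy-.4+y/s),z)
h=T(295.5,172,.039); e=T(198,493,.029); 
f=lambda v:np.round(v*1000,1)
d=(h-e)[:2]; print('head',f(h),'end',f(e),'len(165-0)',np.linalg.norm(d)*1000,'yaw',np.degrees(np.arctan2(d[1],d[0])))
l=T(238,150,.021+.0);r=T(368,190,.021); print('faces?',f(l),f(r),np.degrees(np.arctan2(-(r-l)[0],(r-l)[1])))
M=[T(*p,.003) for p in((178,52),(460,128),(333,570),(45,493))]
print('mat',[f(m) for m in M],'c',f(sum(M)/4),'sizes',[f(np.linalg.norm(M[i]-M[(i+1)%4])) for i in range(4)],
 np.degrees(np.arctan2((M[0]-M[3])[1],(M[0]-M[3])[0])),np.degrees(np.arctan2((M[1]-M[2])[1],(M[1]-M[2])[0])))
W=lambda x,y,z:T(x,y,z,4.6,275,90)
a=W(97,355,.048);b=W(85,415,.048);print('wedge thick',f(a),f(b),f(np.linalg.norm(a-b)),'mid',f((a+b)/2))
F=[W(*p,.008) for p in((195,525),(467,560),(48,452),(196,472))]
print('frame',[f(v) for v in F],'len155?',f(np.linalg.norm(F[0]-F[1])))
c=[W(*p,.048) for p in((225,437),(250,437),(475,465),(478,495),(225,468))]; print([f(v) for v in c])
# frame y dir = from F1 to F0
for u,v in((F[1],F[0]),(F[3],F[2])):
  d=(u-v); print('frame yaw',np.degrees(np.arctan2(d[0],-d[1])))
def Sd(x,y,z): return onz('side',(180-.4+x/5,120-.4+y/5),z)
for n,p,z in(('butt top L',(333,315),.048),('R',(388,325),.048),('bot L',(335,360),.008),('bot R',(388,365),.008),('platefar',(515,178),.008),('platenear',(475,315),.008)): print(n,f(Sd(*p,z)))
E
```

```text
head [489.6 277.7  39. ] end [333.7 320.2  29. ] len(165-0) 161.5714508040954 yaw -15.241208927865207
faces? [502.  309.6  21. ] [483.1 244.8  21. ] 163.7915702617012
mat [array([553.2, 345.4,   3. ]), array([517. , 202.3,   3. ]), array([296.6, 257.7,   3. ]), array([332.3, 400.5,   3. ])] c [424.8 301.5   3. ] sizes [np.float64(147.6), np.float64(227.2), np.float64(147.1), np.float64(227.7)] -14.009372632980075 -14.120497481066216
wedge thick [636.2 -18.8  48. ] [603.2 -12.7  48. ] 33.5 mid [619.7 -15.8  48. ]
frame [array([550.4, -76.2,   8. ]), array([ 533.5, -226.7,    8. ]), array([589.7,   5.4,   8. ]), array([580. , -76.6,   8. ])] len155? 151.4
[array([592.6, -88.1,  48. ]), array([ 592.8, -101.5,   48. ]), array([ 579.8, -222.9,   48. ]), array([ 563.5, -224.3,   48. ]), array([575.7, -88.1,  48. ])]
frame yaw -6.393063801084264
frame yaw -6.748007289505307
butt top L [634.7 -13.9  48. ]
R [600.1  -6.8  48. ]
bot L [636.  -18.4   8. ]
bot R [602.2 -16.1   8. ]
platefar [ 535.1 -226.3    8. ]
platenear [551.7 -70.2   8. ]
```

```bash
cat > ov.py <<'E'
from h import *
def tf(x,y,yaw,pts):
    c,s=np.cos(np.radians(yaw)),np.sin(np.radians(yaw)); p=np.asarray(pts,float)/1000
    return np.c_[x/1000+c*p[:,0]-s*p[:,1], y/1000+s*p[:,0]+c*p[:,1], p[:,2]]
def crop(n,fn,box,s,polys,out):
    im=cv2.imread(fn)[box[1]:box[3],box[0]:box[2]]; im=cv2.resize(im,None,fx=s,fy=s,interpolation=cv2.INTER_CUBIC)
    for P3,col in polys:
        q=np.array([((proj(n,X)-np.array(box[:2])+.5)*s-.5) for X in P3]); cv2.polylines(im,[np.round(q*8).astype(np.int32)],True,col,1,cv2.LINE_AA,3)
    return im
def mallet(x,y,yaw): # x,y of head centre mm
    return [(tf(x,y,yaw,[(-18,-22,39),(18,-22,39),(18,22,39),(-18,22,39)]),(0,0,255)),
     (tf(x,y,yaw,[(-18,-11,34),(-165,-11,29),(-165,11,29),(-18,11,34)]),(255,0,0)),
     *[(tf(x,y,yaw,[(17.5*np.cos(t),s*41,21+17.5*np.sin(t)) for t in np.linspace(0,6.28,24)]),(0,200,0)) for s in(1,-1)]]
def wedge(x,y,yaw,col,sym=True):
    a=[(-17,0),(17,0),(7,-120),(-7,-120)] if sym else [(-17,0),(17,0),(-3,-120),(-17,-120)]
    return [(tf(x,y,yaw,[(*p,48) for p in a]),col),(tf(x,y,yaw,[(-17,0,8),(17,0,8),(17,0,48),(-17,0,48)]),col)]
E
python3 - <<'E'
from ov import *
m=mallet(490.5,277,-15.5)
A=crop('top','pics/top0.png',(130,200,210,300),6,m,0);B=crop('side','pics/side0.png',(260,240,370,310),5,m,0)
w=wedge(619.5,-14,-11.2,(0,0,255))+wedge(619.5,-14,-6.5,(0,200,0),False)
C=crop('top','pics/top0.png',(285,155,365,205),6,w,0);D=crop('side','pics/side0.png',(235,140,285,205),6,w,0)
cv2.imwrite('pics/ovA.png',A);cv2.imwrite('pics/ovB.png',B)
h=max(C.shape[0],D.shape[0]); I=np.zeros((h,C.shape[1]+D.shape[1],3),np.uint8); I[:C.shape[0],:C.shape[1]]=C; I[:D.shape[0],C.shape[1]:]=D; cv2.imwrite('pics/ovC.png',I); print(I.shape)
E
```

```text
(390, 780, 3)
```

View pics/ovA.png

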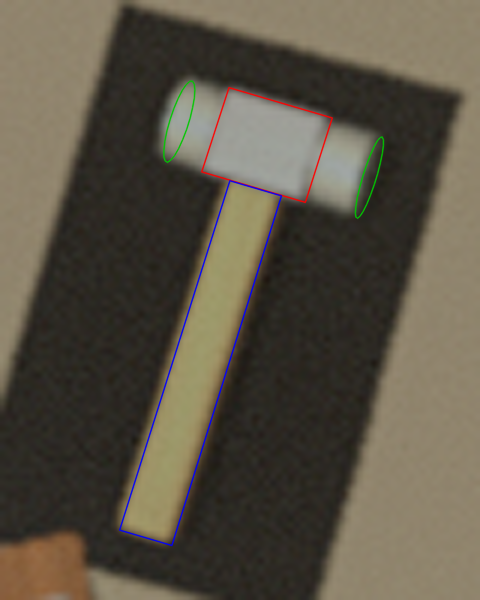

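View pics/ovB.png

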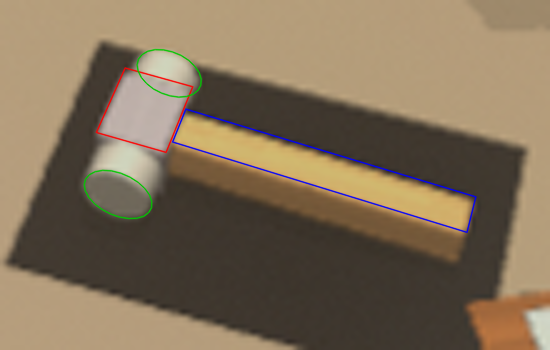

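View pics/ovC.png

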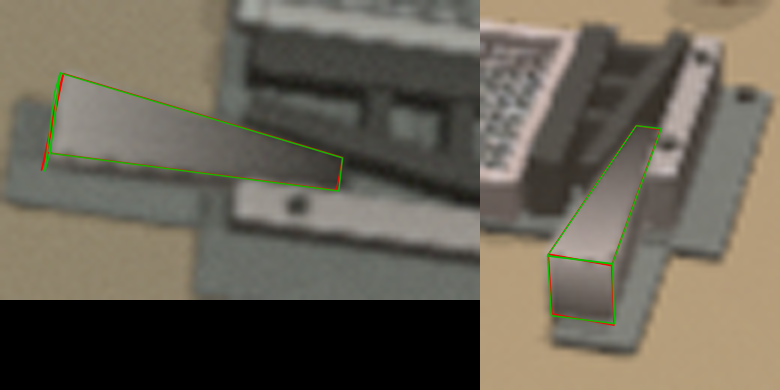

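```bash
python3 - <<'E'
from ov import *
print('lamp tip tri',tri((440,260),(20,328)))
w=wedge(619.5,-14.5,-11.2,(0,0,255))[1:]+wedge(619.5,-14.5,-6.5,(0,200,0),False)[1:]
C=crop('top','pics/top0.png',(285,160,320,190),14,w,0);D=crop('side','pics/side0.png',(240,170,268,205),14,w,0)
h=max(C.shape[0],D.shape[0]); I=np.zeros((h,C.shape[1]+D.shape[1],3),np.uint8); I[:C.shape[0],:C.shape[1]]=C; I[:D.shape[0],C.shape[1]:]=D; 
I=cv2.resize(I,None,fx=.88,fy=.88);cv2.imwrite('pics/ovD.png',I); print(I.shape)
E
```

```text
lamp tip tri [0.26223923 0.49841962 0.33269407]
(431, 776, 3)
```

View pics/ovD.png

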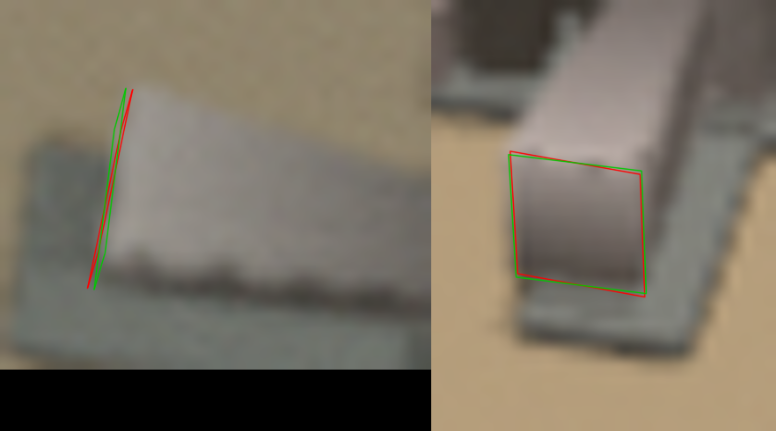

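Request:
{"method": "arm_command", "body": {"steps": [[[0, 0, 0.145], [16, 47, 0], 0], [[0, 0, 0.145], [16, 47, 0], 0], [[0, 0, 0.145], [16, 47, 0], 0], [[0, 0, 0.145], [16, 47, 0], 0], [[0, 0, 0.145], [16, 47, 0], 0], [[0, 0, 0.145], [16, 47, 0], 0], [[0, 0, 0.145], [16, 47, 0], 0], [[0, 0, 0.145], [16, 47, -10], 0], [[0, 0, 0.145], [16, 47, -10], 0], [[0, 0, 0.145], [16, 47, -10], 0], [[0, 0, 0.145], [16, 47, -10], 0], [[0, 0, 0.145], [16, 47, -10], 0], [[0, 0, 0.145], [16, 47, -10], 0], [[0, 0, 0.145], [16, 47, -10], 0], [[0, 0, 0.145], [16, 47, -10], 0], [[0, 0, 0.145], [16, 47, -10], 0], [[0, 0, 0.145], [16, 47, -10], 0], [[0, 0, 0.139], [14, 46, -10], 0], [[0, 0, 0], [0, 0, 0], 0]], "newtons": 60}}

```text
clock: 3.38
position: [0.4384, 0.2931, 0.1205]
ee_rot: [-0.0, 0.133, 0.991, 0.0]
contact_force: [-0.2, -0.6, 0.1]
width: 0.0852
```

Request:
{"method": "arm_command", "body": {"steps": [[[0, 0, 0], [-1, -1, -40], 0], [[0, 0, 0], [0, 0, -35], 0], [[0, 0, 0], [0, 0, -25], 0], [[0, 0, 0], [0, 0, -10], 0], [[0, 0, 0], [0, 0, -5], 0], [[0, 0, 0], [0, 0, 0], 0]]}}

```text
clock: 4.12
position: [0.4371, 0.2893, 0.0069]
ee_rot: [0.0, 0.135, 0.991, 0.0]
contact_force: [-0.3, 0.5, 0.2]
width: 0.086
```

```bash
python3 - <<'E'
from ov import *
s=telemetry.get_state(); print(s['position'],s['contact_force'],s['clock'])
im=imaging.get_image('side'); cv2.imwrite('pics/s1.png',im); it=imaging.get_image('top'); cv2.imwrite('pics/t1.png',it)
a=cv2.resize(im[170:320,230:390],None,fx=2.5,fy=2.5);b=cv2.resize(it[170:320,90:250],None,fx=2.5,fy=2.5)
cv2.imwrite('pics/c1.png',np.hstack([a,b]))
E
```

```text
[0.43706638 0.28927383 0.00694544] [-0.34808566  0.48894097  0.18237348] 4.125
```

View pics/c1.png

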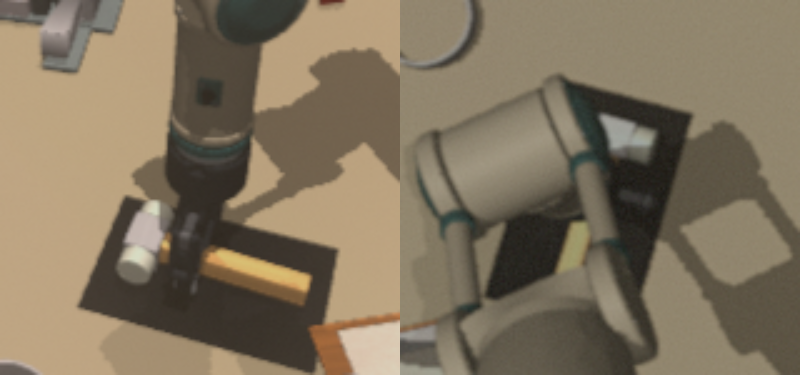

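Request:
{"method": "arm_command", "body": {"steps": [[[0, 0, 0], [0, 2, -2], 0], [[0, 0, 0], [0, 0, 0], 100], [[0, 0, 0], [0, 0, 0], 200], [[0, 0, 0], [0, 0, 0], 255], [[0, 0, 0], [0, 0, 0], 255], [[0, 0, 0], [0, 0, 0], 255], [[0, 0, 0], [0, 0, 0], 255], [[0, 0, 0], [0, 0, 0], 255]], "newtons": 70}}

```text
clock: 5.22
position: [0.4369, 0.2916, 0.0046]
ee_rot: [0.0, 0.135, 0.991, 0.0]
contact_force: [0.2, 1.2, 4.1]
width: 0.021
```

Request:
{"method": "arm_command", "body": {"steps": [[[0, 0, 0], [0, 0, 5], 255], [[0, 0, 0], [0, 0, 20], 255], [[0, 0, 0], [0, 0, 35], 255], [[0, 0, 0.06], [0, 0, 40], 255], [[0, 0, 0.053], [0, 0, 0], 255], [[0, 0, 0], [0, 0, 0], 255]]}}

```text
clock: 5.98
position: [0.4357, 0.2906, 0.104]
ee_rot: [-0.001, 0.079, 0.997, -0.001]
contact_force: [0.0, 0.7, -2.3]
width: 0.021
```

```bash
python3 - <<'E'
from ov import *
s=telemetry.get_state(); print(s['position'],s['contact_force'],s['moment'],s['width'])
im=imaging.get_image('side'); cv2.imwrite('pics/s2.png',im); it=imaging.get_image('top'); cv2.imwrite('pics/t2.png',it)
a=cv2.resize(im[150:300,230:390],None,fx=2.5,fy=2.5);b=cv2.resize(it[170:320,90:250],None,fx=2.5,fy=2.5)
cv2.imwrite('pics/c2.png',np.hstack([a,b]))
E
```

```text
[0.43572309 0.29062185 0.10402957] [ 0.02376508  0.65911628 -2.33886045] [-0.01048104  0.10027153  0.03542586] 0.02097768219881196
```

View pics/c2.png

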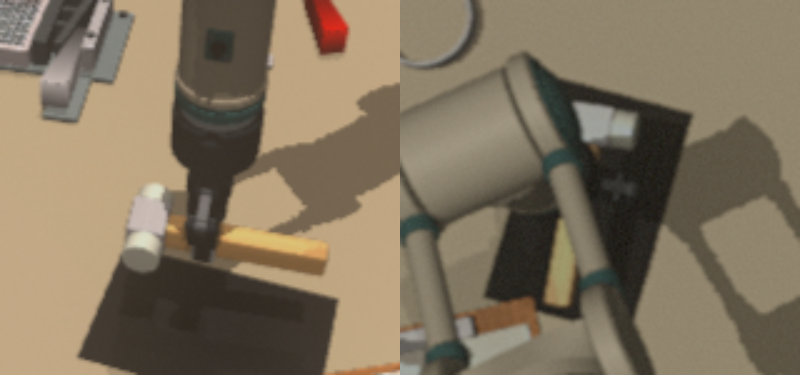

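Request:
{"method": "arm_command", "body": {"steps": [[[0, 0, 0], [8, -14, 0], 255], [[0, 0, 0], [16, -28, 0], 255], [[0, 0, 0], [18, -29, 0], 255], [[0, 0, 0], [18, -30, 0], 255], [[0, 0, 0], [18, -30, 0], 255], [[0, 0, 0], [18, -30, 0], 255], [[0, 0, 0], [18, -29, 0], 255], [[0, 0, 0], [15, -28, 0], 255], [[0, 0, 0], [8, -14, -20], 255], [[0, 0, 0], [0, 0, -30], 255], [[0, 0, 0], [0, 0, -20], 255], [[0, 0, 0], [0, 0, -10], 255], [[0, 0, 0], [0, 0, 0], 255], [[0, 0, 0], [0, 0, 0], 255]]}}

```text
clock: 7.82
position: [0.5744, 0.0591, 0.0251]
ee_rot: [0.001, 0.079, 0.997, 0.0]
contact_force: [-0.2, -0.8, -2.9]
width: 0.0208
```

```bash
cat > look.py <<'E'
import sys
from ov import *
k=sys.argv[1]
s=telemetry.get_state(); print(s['clock'],s['position'],s['contact_force'],s['moment'],s['width'],s['ee_rot'])
im=imaging.get_image('side'); cv2.imwrite(f'pics/s{k}.png',im); it=imaging.get_image('top'); cv2.imwrite(f'pics/t{k}.png',it)
a=cv2.resize(im[130:230,210:310],None,fx=4,fy=4,interpolation=cv2.INTER_CUBIC);b=cv2.resize(it[125:225,255:355],None,fx=4,fy=4,interpolation=cv2.INTER_CUBIC)
cv2.imwrite(f'pics/c{k}.png',np.hstack([a,b]))
E
python3 look.py 3
```

```text
7.825 [0.574384   0.05911386 0.02505163] [-0.2428767  -0.77552333 -2.88992572] [-0.02480797  0.08946158  0.02647539] 0.020807007355518978 [8.14868323e-04 7.88224002e-02 9.96888341e-01 3.27106664e-05]
```

View pics/c3.png

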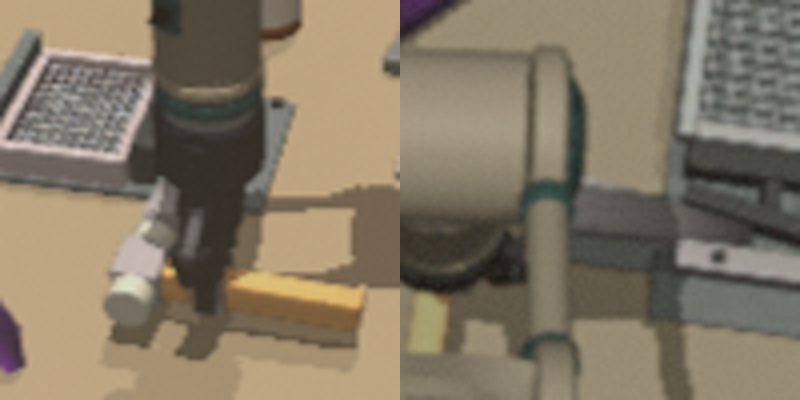

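```bash
cat > ovm.py <<'E'
import sys
from ov import *
k=sys.argv[1]; p=np.array(eval(sys.argv[2])); yaw=float(sys.argv[3])
dz=p[2]+16.4-21
x=p[0]+55*np.cos(np.radians(yaw)); y=p[1]+55*np.sin(np.radians(yaw))
m=[(q+[0,0,dz/1000],c) for q,c in mallet(x,y,yaw)]
print('head',x,y,21+dz)
cv2.imwrite(f'pics/ov{k}.png',crop('side',f'pics/s{k}.png',(220,150,310,220),8,m,0))
E
python3 ovm.py 3 '(574.4,59.1,25)' -9.2
```

```text
head 628.6924945790144 50.306534676949084 41.4
```

View pics/ov3.png

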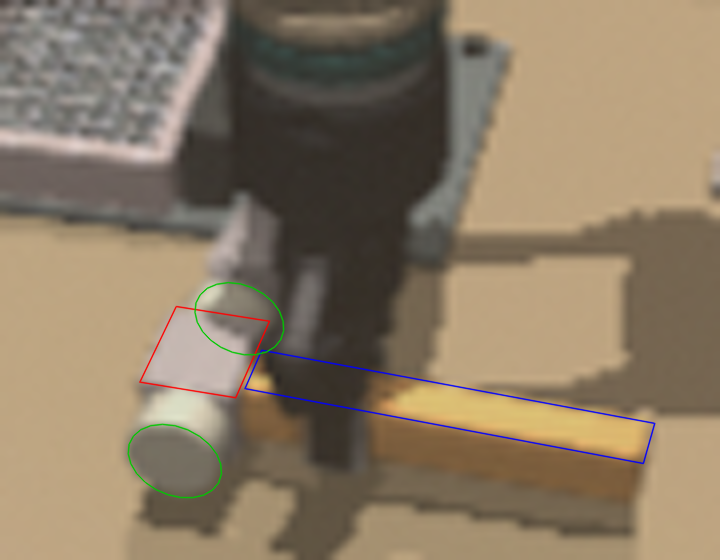

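Request:
{"method": "arm_command", "body": {"steps": [[[0, 0, 0], [0, 0, -7], 255], [[0, 0, 0], [0, 0, -6], 255], [[0, 0, 0], [-1, -8, 0], 255], [[0, 0, 0], [-1, -8, 0], 255], [[0, 0, 0], [0, -4, 0], 255], [[0, 0, 0], [0, 0, 0], 255]]}}

```text
clock: 8.68
position: [0.5718, 0.0388, 0.0115]
ee_rot: [0.0, 0.079, 0.997, 0.0]
contact_force: [0.1, 0.6, -2.6]
width: 0.021
```

Request:
{"method": "arm_command", "body": {"steps": [[[0, 0, 0], [0, -3, 0], 255], [[0, 0, 0], [-1, -3, 0], 255], [[0, 0, 0], [0, -3, 0], 255], [[0, 0, 0], [0, -3, 0], 255]]}}

```text
clock: 9.18
position: [0.5707, 0.0274, 0.0114]
ee_rot: [0.0, 0.079, 0.997, 0.0]
contact_force: [-0.4, 1.6, -1.9]
width: 0.021
```

Request:
{"method": "arm_command", "body": {"steps": [[[0, 0, 0], [0, 6, 0], 255], [[0, 0, 0], [0, 0, 0], 255]]}}

```text
clock: 9.43
position: [0.5703, 0.0337, 0.0112]
ee_rot: [-0.0, 0.079, 0.997, 0.0]
contact_force: [-0.0, -0.2, -3.1]
width: 0.0209
```

```bash
python3 look.py 4
```

```text
9.425 [0.5703449  0.03368918 0.01123721] [-0.03646284 -0.19988894 -3.05409044] [-0.03619333  0.05680864 -0.06114304] 0.020853275188896493 [-2.36386112e-04  7.86215257e-02  9.96904508e-01  4.42365624e-05]
```

View pics/c4.png

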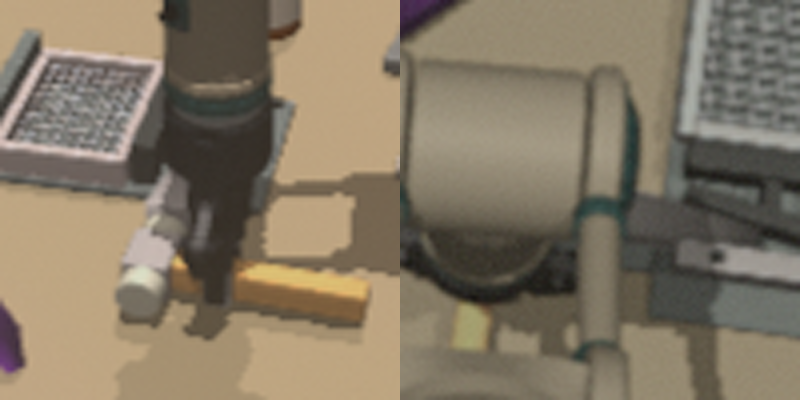

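Request:
{"method": "arm_command", "body": {"steps": [[[0, 0, 0], [0, -5, 0], 255], [[0, 0, 0], [-0.5, -3, 0], 255], [[0, 0, 0], [-0.5, -3, 0], 255], [[0, 0, 0], [0, -3, 0], 255]]}}

```text
clock: 10.02
position: [0.5696, 0.0191, 0.0114]
ee_rot: [0.0, 0.079, 0.997, 0.0]
contact_force: [0.6, 0.9, -2.1]
width: 0.0211
```

Request:
{"method": "arm_command", "body": {"steps": [[[0, 0, 0], [0, 6, 0], 255], [[0, 0, 0], [0, -6, 0], 255], [[0, 0, 0], [-0.5, -3, 0], 255], [[0, 0, 0], [0, -3, 0], 255]]}}

```text
clock: 10.52
position: [0.5688, 0.0137, 0.0113]
ee_rot: [-0.0, 0.079, 0.997, 0.001]
contact_force: [-0.4, 3.9, -2.2]
width: 0.0209
```

Request:
{"method": "arm_command", "body": {"steps": [[[0, 0, 0], [0, 6, 0], 255], [[0, 0, 0], [0, -6, 0], 255], [[0, 0, 0], [-0.5, -2, 0], 255], [[0, 0, 0], [0, -2, 0], 255]]}}

```text
clock: 11.02
position: [0.5683, 0.0097, 0.0113]
ee_rot: [-0.0, 0.079, 0.997, 0.0]
contact_force: [-0.5, 3.8, -2.4]
width: 0.021
```

Request:
{"method": "arm_command", "body": {"steps": [[[0, 0, 0], [0, 6, 0], 255], [[0, 0, 0], [0, -6, 0], 255], [[0, 0, 0], [0, -2, 0], 255], [[0, 0, 0], [-0.5, -1.5, 0], 255]]}}

```text
clock: 11.52
position: [0.5683, 0.0061, 0.0114]
ee_rot: [0.0, 0.079, 0.997, 0.0]
contact_force: [1.1, 4.8, -4.5]
width: 0.021
```

Request:
{"method": "arm_command", "body": {"steps": [[[0, 0, 0], [0, 6, 0], 255], [[0, 0, 0], [0, -6, 0], 255], [[0, 0, 0], [0, -2, 0], 255], [[0, 0, 0], [-0.5, -1.5, 0], 255]]}}

```text
clock: 12.02
position: [0.5676, 0.0026, 0.0113]
ee_rot: [0.0, 0.079, 0.997, 0.0]
contact_force: [0.1, 5.3, -3.3]
width: 0.0211
```

Request:
{"method": "arm_command", "body": {"steps": [[[0, 0, 0], [0, 6, 0], 255], [[0, 0, 0], [0, -6, 0], 255], [[0, 0, 0], [0, -2, 0], 255], [[0, 0, 0], [-0.5, -1.5, 0], 255]]}}

```text
clock: 12.52
position: [0.5672, -0.0007, 0.0114]
ee_rot: [0.0, 0.079, 0.997, 0.001]
contact_force: [-0.0, 5.7, -2.2]
width: 0.0209
```

Request:
{"method": "arm_command", "body": {"steps": [[[0, 0, 0], [0, 6, 0], 255], [[0, 0, 0], [0, -6, 0], 255], [[0, 0, 0], [0, -1, 0], 255], [[0, 0, 0], [0, -1, 0], 255]]}}

```text
clock: 13.02
position: [0.5669, -0.0025, 0.0113]
ee_rot: [-0.0, 0.079, 0.997, 0.001]
contact_force: [-0.5, 5.5, -1.9]
width: 0.0213
```

Request:
{"method": "arm_command", "body": {"steps": [[[0, 0, 0], [0, 6, 0], 255], [[0, 0, 0], [0, -6, 0], 255], [[0, 0, 0], [0, -1, 0], 255], [[0, 0, 0], [0, -1, 0], 255]]}}

```text
clock: 13.52
position: [0.5669, -0.0044, 0.0113]
ee_rot: [-0.0, 0.079, 0.997, 0.001]
contact_force: [-0.1, 5.6, -1.9]
width: 0.0213
```

Request:
{"method": "arm_command", "body": {"steps": [[[0, 0, 0], [0, 6, 0], 255], [[0, 0, 0], [0, -6, 0], 255], [[0, 0, 0], [0, -1, 0], 255], [[0, 0, 0], [-0.5, -1, 0], 255]]}}

```text
clock: 14.02
position: [0.5669, -0.0064, 0.0114]
ee_rot: [0.0, 0.079, 0.997, 0.001]
contact_force: [1.2, 6.2, -2.2]
width: 0.0208
```

Request:
{"method": "arm_command", "body": {"steps": [[[0, 0, 0], [0, 6, 0], 255], [[0, 0, 0], [0, -6, 0], 255], [[0, 0, 0], [0, -1, 0], 255], [[0, 0, 0], [0, -1, 0], 255]]}}

```text
clock: 14.52
position: [0.5662, -0.007, 0.0114]
ee_rot: [-0.0, 0.079, 0.997, 0.002]
contact_force: [-0.2, 12.4, -1.0]
width: 0.0213
```

Request:
{"method": "arm_command", "body": {"steps": [[[0, 0, 0], [0, 6, 0], 255], [[0, 0, 0], [0, -5, 0], 255], [[0, 0, 0], [0, -1, 0], 255], [[0, 0, 0], [0, -0.6, 0], 255]]}}

```text
clock: 15.02
position: [0.5662, -0.0071, 0.0113]
ee_rot: [-0.001, 0.079, 0.997, 0.002]
contact_force: [1.0, 14.9, -0.9]
width: 0.0212
```

Request:
{"method": "arm_command", "body": {"steps": [[[0, 0, 0], [0, 6, 0], 255], [[0, 0, 0], [0, -5, 0], 255], [[0, 0, 0], [0, -1, 0], 255], [[0, 0, 0], [0, -0.7, 0], 255]]}}

```text
clock: 15.52
position: [0.566, -0.0072, 0.0113]
ee_rot: [-0.001, 0.079, 0.997, 0.003]
contact_force: [-0.6, 17.0, -0.8]
width: 0.0208
```

Request:
{"method": "arm_command", "body": {"steps": [[[0, 0, 0], [0, 6, 0], 255], [[0, 0, 0], [0, -5, 0], 255], [[0, 0, 0], [0, -1, 0], 255], [[0, 0, 0], [0, -0.4, 0], 255]]}}

```text
clock: 16.02
position: [0.566, -0.0073, 0.0113]
ee_rot: [-0.001, 0.079, 0.997, 0.003]
contact_force: [0.6, 18.5, -1.3]
width: 0.021
```

Request:
{"method": "arm_command", "body": {"steps": [[[0, 0, 0], [0, 6, 0], 255], [[0, 0, 0], [1, 15, 0], 255], [[0, 0, 0], [2, 30, 0], 255], [[0, 0, 0], [0, 30, 20], 255], [[0, 0, 0], [-10, 30, 30], 255], [[0, 0, 0], [-16, 30, 30], 255], [[0, 0, 0], [-18, 30, 10], 255], [[0, 0, 0], [-18, 30, 0], 255], [[0, 0, 0], [-18, 30, 0], 255], [[0, 0, 0], [-18, 25, 0], 255], [[0, 0, 0], [-18, 20, 0], 255], [[0, 0, 0], [-10, 15, 0], 255], [[0, 0, 0], [0, 0, 0], 255]]}}

```text
clock: 17.65
position: [0.4433, 0.2806, 0.1013]
ee_rot: [0.0, 0.078, 0.997, -0.0]
contact_force: [0.9, 0.1, -3.1]
width: 0.0207
```

```bash
python3 look.py 5; python3 - <<'E'
from ov import *
w=wedge(619.5-.113*39,-14.5-.994*39,-9,(0,0,255))
for n in('side','top'):
    pass
E
```

```text
17.65 [0.44330778 0.28064458 0.10134574] [ 0.89392704  0.11726572 -3.05336869] [0.03238036 0.09440105 0.01400479] 0.020678151171825702 [ 1.93361321e-04  7.79919137e-02  9.96953967e-01 -1.11328486e-04]
```

View pics/c5.png

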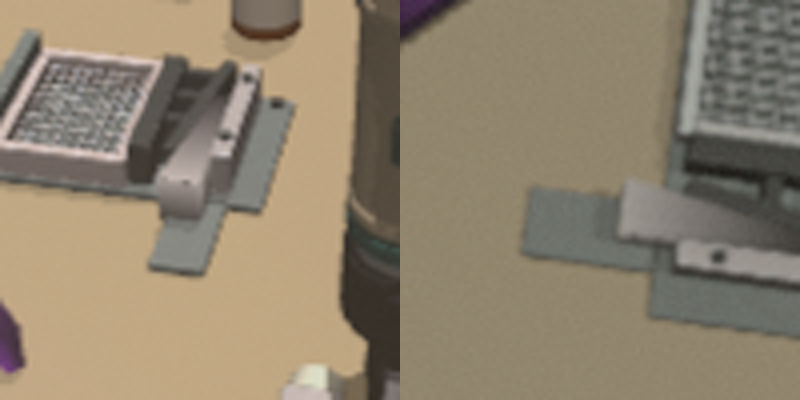

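View pics/s5.png

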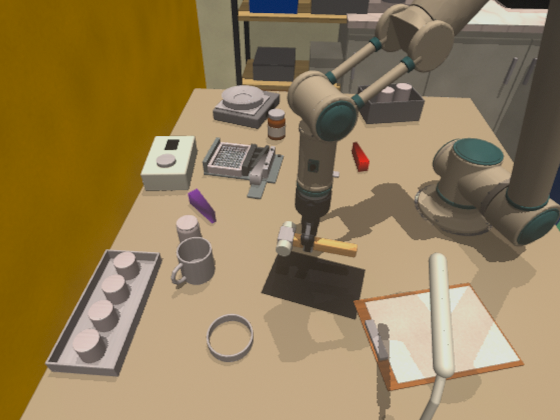

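Request:
{"method": "arm_command", "body": {"steps": [[[0, 0, -0.06], [-6, 8, 0], 255], [[0, 0, -0.053], [0, 3, -20], 255], [[0, 0, 0], [0, 0, -35], 255], [[0, 0, 0], [0, 0, -25], 255], [[0, 0, 0], [0, 0, -10], 255], [[0, 0, 0], [0, 0, -3], 255], [[0, 0, 0], [0, 0, 0], 255]]}}

```text
clock: 18.62
position: [0.4385, 0.2912, 0.0089]
ee_rot: [0.001, 0.135, 0.991, 0.0]
contact_force: [-0.3, -0.3, -3.4]
width: 0.0212
```

Request:
{"method": "arm_command", "body": {"steps": [[[0, 0, 0], [0, 0, -2], 255], [[0, 0, 0], [0, 0, -1], 255], [[0, 0, 0], [0, 0, -1], 255], [[0, 0, 0], [0, 0, 0], 255]]}}

```text
clock: 19.12
position: [0.4377, 0.2912, 0.0047]
ee_rot: [0.0, 0.135, 0.991, 0.0]
contact_force: [-1.4, 0.3, 0.9]
width: 0.0208
```

Request:
{"method": "arm_command", "body": {"steps": [[[0, 0, 0], [0, 0, 0], 180], [[0, 0, 0], [0, 0, 0], 120], [[0, 0, 0], [0, 0, 0], 60], [[0, 0, 0], [0, 0, 0], 0], [[0, 0, 0], [0, 0, 0], 0], [[0, 0, 0], [0, 0, 0], 0], [[0, 0, 0], [0, 0, 10], 0], [[0, 0, 0], [0, 0, 25], 0], [[0, 0, 0], [0, 0, 40], 0], [[0, 0, 0], [0, 0, 50], 0], [[0, 0, 0], [-20, -40, 30], 0], [[0, 0, 0], [-20, -45, 30], 0], [[0, 0, 0], [-15, -45, 0], 0], [[0, 0, 0], [-15, -45, 0], 0], [[0, 0, 0], [-10, -45, 0], 0], [[0, 0, 0], [0, -45, 0], 0], [[0, 0, 0], [0, -45, 0], 0], [[0, 0, 0], [0, -45, 0], 0], [[0, 0, 0], [0, 0, 0], 0], [[0, 0, 0], [0, 0, 0], 0]]}}

```text
clock: 21.62
position: [0.3573, -0.0635, 0.1896]
ee_rot: [0.0, 0.135, 0.991, 0.0]
contact_force: [-0.1, -0.3, -0.1]
width: 0.0853
```

```bash
python3 look.py 6; python3 - <<'E'
from ov import *
a=cv2.imread('pics/top0.png');b=cv2.imread('pics/t6.png')
z=lambda i:cv2.resize(i[140:215,285:390],None,fx=3.7,fy=3.7,interpolation=cv2.INTER_CUBIC)
cv2.imwrite('pics/cmp.png',np.hstack([z(a),z(b)]))
E
```

```text
21.625 [ 0.35728614 -0.06350534  0.18958988] [-0.09855132 -0.27729166 -0.12394615] [-0.02176139 -0.00873856  0.00705386] 0.08529810068820695 [3.02485133e-05 1.35459147e-01 9.90782857e-01 3.86213417e-04]
```

View pics/cmp.png

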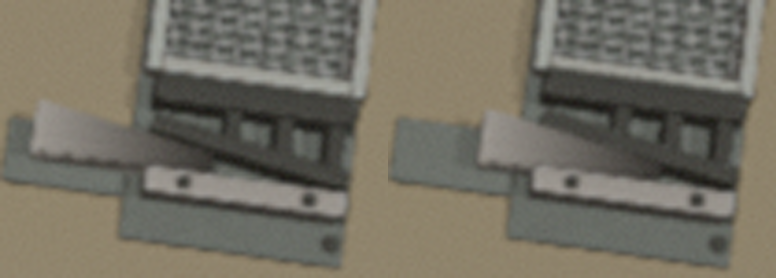

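View pics/s6.png

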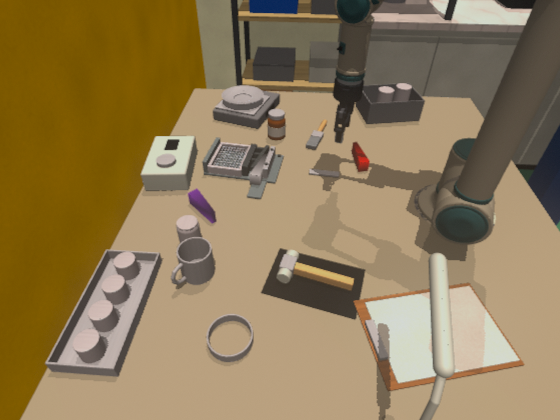

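View pics/t6.png

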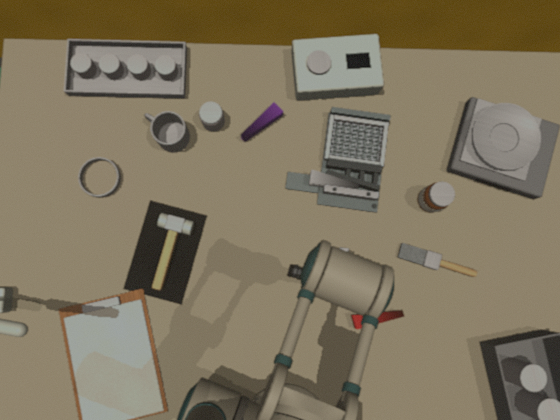

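```bash
python3 -c "
from rig import manip; print(manip.sign_off())"
```

```text
the job is handed in; nothing more can be done
None
```

I drove the wedge in with 14 separate light taps, then laid the mallet back on its mat about where it had been. I handed the job in at about 21.7 s of the 61 s allowed.

- **Which wedge:** the bright wedge in the clamp, at top-view pixel (312, 178). I left the purple one at (262, 122) and the red one at (378, 318) alone.
- **Driving:** readings came only at the end of each stroke. They were 1–4 N at first and 5–6 N while the wedge pushed the bar, then 12.4, 14.9, 17.0 and 18.5 N as it jammed. Total travel was about 40 mm. Over the last four taps the mallet stopped within 0.3 mm of the same place, so the wedge had stopped advancing.
- **Last pictures:**
    - The wedge stays in place with the mallet away.
    - The bar has shifted by about 1 pixel, which fits its 3 mm of travel to home.
    - The mallet lies flat on the mat.
    - I saw nothing else moved.
- **Not measured:** I could not measure the force holding the wedge against the bar. That it is tight and home rests on the jump from about 6 N to 18.5 N and on the bar's shift in the picture. Peak forces between readings are also unseen.

No check failed.

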